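# Space the tile in the jig and hold it tight

## Robot

A 6-joint arm with a two-finger parallel gripper is mounted at the origin on a cart in front of the work surface, level with it; the furniture and walls round the work are solid. World frame = base frame: x ahead of the robot, y to its left, z up, the work surface at z = 0. Lengths are in m, angles in rad, forces in N, time in s.
With the tool pointing down it reaches from about 0.275 to 0.975 m from the base axis. Payload 8.4 kg.
Tool frame: the origin (TCP) lies at the very end of the fingers, on their centre line; the grasp point (between the pads) lies bot.grip_depth behind it (bot.grip_depth is the distance from the TCP to the grasp point, in m); z points along the fingers, y is the line along which they close (so a half turn about z gives the same grasp; the last joint's range is limited). The gripper opens to 92 mm and grips with 3 to 60 N. Pads are 20 mm wide; open, the fingers measure 128 mm over their backs; the gripper's body (75 mm by 189 mm) begins 69 mm behind the grasp point.
Start: joints at [1.265, 0.353, 1.633, -0, 1.155, -0.002], TCP at [0.187, 0.596, 0.215] pointing down, gripper open.
Joint ranges: [-2.63, 2.63], [-0.92, 2.1], [0.06, 2.66], [-1.3, 4.44], [0, 2.69], [-3.02, 3.02]. Speed limits (rad/s): [2.22, 2.22, 2.79, 3.14, 3.14, 3.14].

## Interface

Orientations are given as [roll, pitch, yaw] about the fixed x, y, z axes, in that order (R = Rz(yaw) Ry(pitch) Rx(roll)).
In Python, from plant import bot, camrig gives the robot as it stands (bot), with the cameras (camrig).
- The arm moves only by the tool inch_along, called after "Request:" as name(argument=value, ...) on one line, values as JSON. Schema: {"type":"object","properties":{"segments":{"type":"array","items":{"type":"object","properties":{"x":{"type":"number"},"y":{"type":"number"},"z":{"type":"number"},"rz":{"type":"number"}},"additionalProperties":false},"minItems":1,"maxItems":8},"jaw":{"type":"number"},"grip_n":{"type":"number"},"only":{"type":"string"},"quiet":{"type":"boolean"},"lines":{"type":"string"}},"required":["segments"],"additionalProperties":false}. segments is a list of rows, 1 to 8 of them, each an object with the fields x, y, z (the shift in m), rz (a turn about the tool's z in rad); a field left out counts as zero; each row is the pose to reach, as a shift and turn from the pose commanded when the call began, along the tool's axes at that moment; what a row does not reach only later rows make up. A row lasts 1/10 s, in which the tool goes at most 0.05 m and 0.15 rad, less where a joint would pass 70% of its speed; a pose out of reach is approached as far as the arm can. jaw is the opening from 0.0 (shut) to 1.0 (fully open), set as the call begins (left out keeps the last). The fingers move at their own pace and stop on an object; grip_n is the grip in N (left out, the last holds). Time passes only in rows, so rows that do not move let the fingers close. The tool returns the time, the measured TCP pose, the force, the opening and the grip force at its end. only (a regular expression) keeps the lines of the reply that match it, lines (a string "A,B") keeps lines A to B, and quiet returns only ok. Input that does not fit is refused with a message, and nothing moves.
- bot.get_state(): the state, without advancing time (a new reading comes with each control period).
- camrig.capture(name): name is "scene" or "top" or "wrist"; returns the picture (400x640x3 uint8, red, green, blue); there is no depth.
- camrig.camera_model(name): a dict with "intrinsics" (3x3 intrinsics, pixels), "rvec" (rotation vector, rad) and "tvec" (3), from world to camera coordinates, as OpenCV has them; the wrist camera has in their place "hand_eye" (4x4, takes a point from camera to tool coordinates, whose origin is the TCP and whose axes are the flange's). Camera axes: x right, y down, z forward; pixel columns grow to the right and rows downward; lengths in m; the calibration is good to about 2 mm. The wrist camera is an equidistant fisheye: a pixel r from the principal point sees the ray r / f radians off the axis. A picture is of the moment at which its call begins: read the wrist's pose just before it. camera_model takes no time and is no camera call.
- bot.hand_in(): hands the job in; it is judged then, once.
The state is a dict: "time_s": time; "qpos": joint angles; "qd": joint speeds; "tau": joint torques, N m; "ee_pos": TCP position; "orientation": TCP orientation; "ft_force": force on the tool from outside, world axes, zero at the start; "torque": the same for the moment, N m; "opening": opening from 0.0 (shut) to 1.0 (fully open); "grasp_force": force on a finger pad.
Only numpy, scipy, OpenCV 4.12 (cv2) and the standard library are available. Lean on these libraries where they do the work, as an engineer would, in place of code of your own. Each camera call takes 0.05 s, during which the arm holds its last target. There are 200 camera calls.

## Task

On the blue jig a white ceramic tile lies between two steel end stops, with a wide gap at one end and a narrow gap at the other. Take the brass spacer with the orange grip and slide it upright and lengthwise into the gap that is wide enough, down on the bed with its end against the aluminium back rail, and let go of it; do not force it against the thick stop of the narrow gap. Then push the tile (the black knob is its handle) along the bed until it squeezes the spacer flush and square against the thin stop, and finish while still holding it firmly pressed there, flat on the bed, without disturbing the things lying round about.

Things in the scene. Friction and masses are not known exactly. Their poses are not given: they have to be found in the camera images.
- jig: fixed jig: blue bed 100 (x) x 214 (y) x 8 mm, origin at the centre of its underside, about 5 mm above the counter (on a blue mat and feet), so the bed top is 13 mm above the counter. At its far (+x) edge an aluminium back rail stands 12 mm above the bed, front face at jig x = +38 mm. Jig x points from the open near side to the rail, y runs along the rail, z up.
- thin_stop: fixed steel end stop on the bed, 60 (x) x 10 (y) x 16 mm high, axes parallel to the jig; origin at the centre of its underside, on the bed at jig x = +8 mm, jig y = +81 or -81 mm (which end changes from run to run). The wide gap (18 to 24 mm at the start) lies between its inner face and the tile
- thick_stop: fixed steel end stop at the other end of the bed, 60 x 34 (y) x 16 mm high, same axes and origin convention. The gap between it and the tile is only 6 to 12 mm: too narrow for the spacer
- tile: loose white ceramic tile, 60 (x) x 110 (y) x 16 mm, about 0.35 kg, lying on the bed between the stops, close to the back rail; origin at the centre of its underside, z up. On its centre stands a round black knob of 20 mm diameter, from 16 to 44 mm above the tile's underside. It slides on the bed by ordinary friction (about 2 N)
- spacer: loose brass spacer standing upright on the counter, 56 (x, length) x 14 (y, thickness) x 16 mm high, about 0.12 kg, with an orange grip on top, 36 (x) x 12 (y) mm, from 16 to 46 mm above the underside; origin at the centre of the underside, z up. Fully home its underside is on the bed and its centre is at jig x = +10 mm; either end may go to the rail
- orange_tester: bystander: orange tester with a dial, 62 x 85 x 35 mm; origin at its underside
- dropper_bottle: bystander: white bottle with a thin nozzle, 39 mm across, 116 mm high; origin at its underside
- spool: bystander: dark blue and white wire spool, 52 mm across, 35 mm high; origin at its underside
- hotair_right: fixed black hot-air tool standing in its stand left of the work, rising to about 280 mm above the counter round x = 0.51, y = 0.19 in the room: the arm, which starts left of it, must pass above or in front of it
- cutters: bystander: red-handled cutters lying flat, 44 x 122 x 11 mm; origin at the underside

How it is judged:
By the outcome, as a careful person would: the job done as asked, in the order asked, and still so for the second after the job is handed in, while the arm keeps its last pose, push and grip.
It also fails if it takes over 56 s, if anything falls off the work surface, if the arm or the gripper's body presses on something with over 40 N, if the wrist force passes 120 N, or if a joint passes its speed limit or range.

## Working session

There is one attempt and no reset: what is moved stays moved. The work goes in short steps, Python scripts to look and compute and a tool call to move; the robot and the scene stay as the last step left them, time stands still between calls to the robot, and variables do not carry over. Pictures are saved under pics/ and viewed, at most 10 in all, crops included, and the job is handed in when it is done.

```bash
ls; mkdir -p pics; python3 - <<'E'
from plant import bot, camrig
import cv2
for n in("scene","top"):
    cv2.imwrite(f"pics/{n}0.png",camrig.capture(n)[:,:,::-1])
    print(n,camrig.camera_model(n))
print(camrig.camera_model("wrist"),bot.grip_depth,bot.get_state())
E
```

```text
pics
plant.py
scene {'intrinsics': array([[437.08350687,   0.        , 313.80378318],
       [  0.        , 437.08350687, 195.41712178],
       [  0.        ,   0.        ,   1.        ]]), 'rvec': array([ 2.30358424, -0.91498288,  0.34440041]), 'tvec': array([-0.58106767,  0.18911628,  1.10128967])}
top {'intrinsics': array([[496.42867424,   0.        , 318.37527348],
       [  0.        , 496.42867424, 199.15676987],
       [  0.        ,   0.        ,   1.        ]]), 'rvec': array([ 2.1836348 , -2.17354908,  0.13614691]), 'tvec': array([-0.23089372,  0.58907124,  1.56923086])}
{'intrinsics': array([[309.70691629,   0.        , 326.96733771],
       [  0.        , 309.70691629, 196.02549617],
       [  0.        ,   0.        ,   1.        ]]), 'hand_eye': array([[-1.05869484e-03, -9.66340965e-01, -2.57262547e-01,
         7.14283309e-02],
       [ 9.99999398e-01, -9.48936609e-04, -5.50790945e-04,
         2.24405237e-05],
       [ 2.88126005e-04, -2.57262975e-01,  9.66341388e-01,
        -1.71016002e-01],
       [ 0.00000000e+00,  0.00000000e+00,  0.00000000e+00,
         1.00000000e+00]])} 0.0187 {'time_s': 0.1, 'qpos': array([ 1.26457025e+00,  3.53563562e-01,  1.63406221e+00,  1.15299080e-05,
        1.15521056e+00, -2.42437710e-03]), 'qd': array([-0.00095972,  0.00014624, -0.00286773,  0.00233994, -0.00102458,
       -0.00036992]), 'tau': array([-1.19782297e-03, -5.94899583e+01, -3.34927869e+01,  6.97696977e-02,
        1.84322451e-02, -7.18215597e-05]), 'ee_pos': array([0.18684329, 0.59594412, 0.2139473 ]), 'orientation': array([-3.14034900e+00, -1.35577974e-05,  2.83778628e+00]), 'ft_force': array([ 0.30572299,  0.84342612, -0.49452079]), 'torque': array([ 0.01518622, -0.00393464,  0.01244417]), 'grasp_force': 0.0, 'opening': 0.9993525840457715}
```

View pics/top0.png

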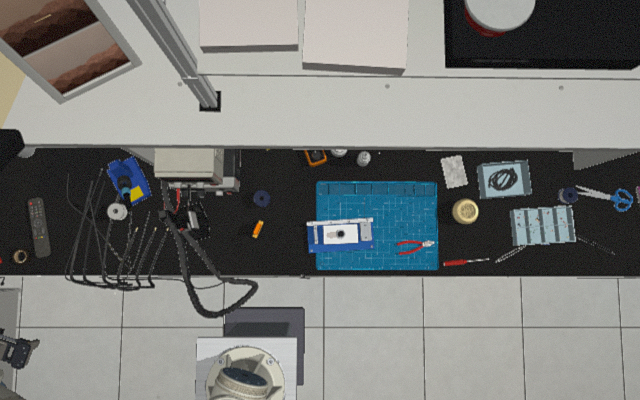

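View pics/scene0.png

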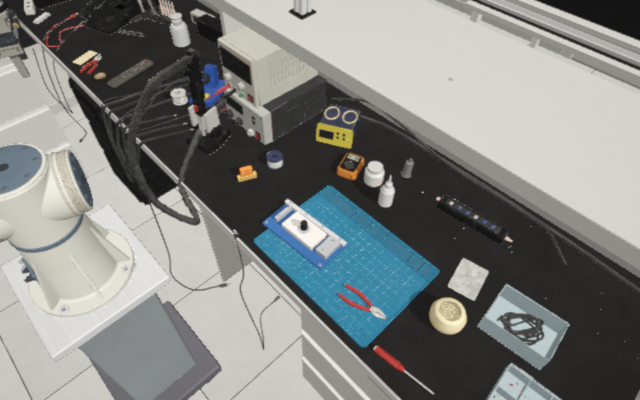

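Top view: spacer (orange) at about (258,229), jig at about (340,234) with knob (340,234), cutters to its lower right, spool (262,198). The scene view shows the spacer at (247,174) and the knob at (304,225). Next I'll measure the coarse positions.

```bash
cat > h.py <<'E'
import numpy as np, cv2
from scipy.spatial.transform import Rotation as R
from plant import bot, camrig
M={n:camrig.camera_model(n) for n in("scene","top","wrist")}
def rays(name,px,st=None):
    px=np.atleast_2d(np.array(px,float)); m=M[name]; K=m["intrinsics"]
    d=np.c_[(px[:,0]-K[0,2])/K[0,0],(px[:,1]-K[1,2])/K[1,1]]
    if name!="wrist":
        Rm=R.from_rotvec(m["rvec"]).as_matrix()
        d=np.c_[d,np.ones(len(d))]@Rm; o=-Rm.T@m["tvec"]
    else:
        r=np.linalg.norm(d,axis=1)+1e-12
        d=np.c_[d*(np.sin(r)/r)[:,None],np.cos(r)]
        T=np.eye(4); T[:3,:3]=R.from_euler("xyz",st["orientation"]).as_matrix(); T[:3,3]=st["ee_pos"]
        T=T@m["hand_eye"]; d=d@T[:3,:3].T; o=T[:3,3]
    return o,d/np.linalg.norm(d,axis=1)[:,None]
def plane(name,px,z,st=None):
    o,d=rays(name,px,st); return o+d*((z-o[2])/d[:,2])[:,None]
def tri(views):  # [(name,px,st)]
    A=np.zeros((3,3));b=np.zeros(3);L=[]
    for v in views:
        o,d=rays(*v);d=d[0];P=np.eye(3)-np.outer(d,d);A+=P;b+=P@o;L.append((P,o))
    x=np.linalg.solve(A,b); return x,[np.linalg.norm(P@(x-o))*1000 for P,o in L]
def proj(p,st):  # world -> wrist pixel
    T=np.eye(4); T[:3,:3]=R.from_euler("xyz",st["orientation"]).as_matrix(); T[:3,3]=st["ee_pos"]
    c=np.linalg.inv(T@M["wrist"]["hand_eye"])@np.r_[p,1]; K=M["wrist"]["intrinsics"]
    th=np.arctan2(np.hypot(c[0],c[1]),c[2]); u=c[:2]/np.hypot(c[0],c[1])*th
    return u*K[0,0]+K[:2,2]
def orange(rgb):
    h=cv2.cvtColor(rgb,cv2.COLOR_RGB2HSV); return cv2.inRange(h,(8,150,120),(22,255,255))
def blobs(m,amin=15):
    n,l,s,c=cv2.connectedComponentsWithStats(m); return [(c[i].round(1),s[i,4],l==i) for i in range(1,n) if s[i,4]>=amin]
E
python3 - <<'E'
from h import *
im={n:cv2.imread(f"pics/{n}0.png")[:,:,::-1].copy() for n in("scene","top")}
for n in im:
    print(n,[(b[0],b[1]) for b in blobs(orange(im[n]))])
print("spacer",tri([("top",[258,229],None),("scene",[247,173],None)]))
print("knob",tri([("top",[340.5,234],None),("scene",[304,224],None)]))
c=[cv2.resize(im["top"][180:275,240:400],(800,475),interpolation=cv2.INTER_CUBIC)]
cv2.imwrite("pics/c1.png",c[0][:,:,::-1])
c=cv2.resize(im["scene"][140:270,220:380],(738,600),interpolation=cv2.INTER_CUBIC); cv2.imwrite("pics/c2.png",c[:,:,::-1])
print(rays("top",[0,0])[0],rays("scene",[0,0])[0])
for n,p in(("hot",(190,220)),("spool",(262,198)),("cut",(415,246)),("matL",(317,181)),("matR",(317,270))):print(n,plane("top",[p],0))
E
```

```text
scene [(array([349.9, 171.1]), np.int32(219)), (array([245.7, 170.4]), np.int32(123))]
top [(array([315.2, 159.8]), np.int32(68)), (array([257.3, 228.6]), np.int32(91))]
spacer (array([ 0.49455039, -0.03513678,  0.02387635]), [np.float64(1.3288339086799206), np.float64(1.3288339086797663)])
knob (array([ 0.4789329 , -0.29943311,  0.04885225]), [np.float64(1.5842171491607426), np.float64(1.5842171491606778)])
[ 0.42507103 -0.19383695  1.62620546] [ 0.02872204 -0.79884852  0.97327264]
hot [[0.52279155 0.18965844 0.        ]]
spool [[ 0.59629952 -0.04353162  0.        ]]
cut [[ 0.4410874  -0.54604185  0.        ]]
matL [[ 0.65387375 -0.22411434  0.        ]]
matR [[ 0.36233911 -0.22521756  0.        ]]
```

View pics/c1.png

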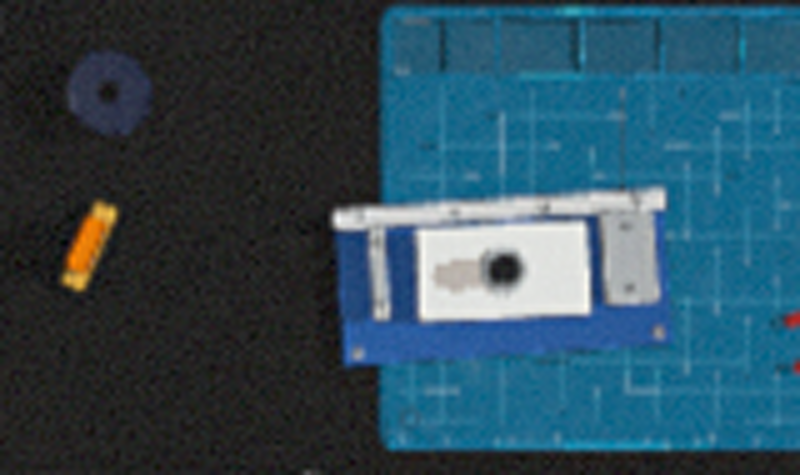

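Crop: thin stop on the left (+y) at crop (379,273), with the wide gap between it and the tile (415–590). The knob is at (503,268) and the thick stop at (630,258). The spacer runs from (75,285) to (105,205), so its yaw is about -20°, and the jig's is about +4°. I'll go up and over the hot-air tool.

Request:
inch_along(segments=[{"z":-0.2}, {"z":-0.2}, {"z":-0.2}, {"z":-0.2}, {"x":-0.13, "y":-0.153, "z":-0.2}, {"x":-0.13, "y":-0.153, "z":-0.2}, {"x":-0.13, "y":-0.153, "z":-0.2}, {"x":-0.13, "y":-0.153, "z":-0.2}], jaw=1.0, grip_n=30)

```text
time_s: 0.9
ee_pos: [0.2651, 0.4103, 0.4142]
orientation: [-3.141, 0.0, 2.838]
ft_force: [0.6, 0.1, 0.2]
opening: 0.998
grasp_force: 0.0
```

Request:
inch_along(segments=[{"x":-0.32, "y":-0.38}, {"x":-0.32, "y":-0.38}, {"x":-0.32, "y":-0.38}, {"x":-0.32, "y":-0.38}, {"x":-0.32, "y":-0.38}, {"x":-0.32, "y":-0.38}, {"x":-0.32, "y":-0.38}, {"x":-0.32, "y":-0.38}])

```text
time_s: 1.7
ee_pos: [0.4194, 0.0411, 0.4146]
orientation: [3.141, 0.0, 2.838]
ft_force: [0.6, 1.1, 0.6]
opening: 1.002
grasp_force: 0.0
```

Request:
inch_along(segments=[{"x":-0.03, "y":-0.095}, {"x":-0.03, "y":-0.095}, {"x":-0.03, "y":-0.095, "z":0.2}, {"x":-0.03, "y":-0.095, "z":0.2}, {"x":-0.03, "y":-0.095, "z":0.2}, {"x":-0.03, "y":-0.095, "z":0.2}, {"x":-0.03, "y":-0.095, "z":0.2}, {"x":-0.03, "y":-0.095, "z":0.2}])

```text
time_s: 2.5
ee_pos: [0.4194, -0.0564, 0.2152]
orientation: [-3.141, -0.002, 2.838]
ft_force: [0.7, -0.3, 1.6]
opening: 0.999
grasp_force: 0.0
```

```bash
python3 - <<'E'
from h import *
st=bot.get_state(); im=camrig.capture("wrist"); cv2.imwrite("pics/w1.png",im[:,:,::-1]); np.save("w1.npy",np.r_[st["ee_pos"],st["orientation"]])
print(st["ee_pos"],[(b[0],b[1]) for b in blobs(orange(im))])
E
```

```text
[ 0.41939489 -0.056427    0.21521503] [(array([363.6, 227.1]), np.int32(648)), (array([150. , 289.6]), np.int32(139)), (array([162.4, 282. ]), np.int32(41)), (array([505.9, 290.3]), np.int32(61)), (array([151.8, 315.7]), np.int32(134)), (array([505., 315.]), np.int32(65)), (array([535.5, 331.3]), np.int32(275)), (array([402.6, 354.6]), np.int32(31)), (array([423. , 352.9]), np.int32(19)), (array([323.9, 357.5]), np.int32(55)), (array([351.7, 357.3]), np.int32(32)), (array([122.6, 391.2]), np.int32(38))]
```

View pics/w1.png

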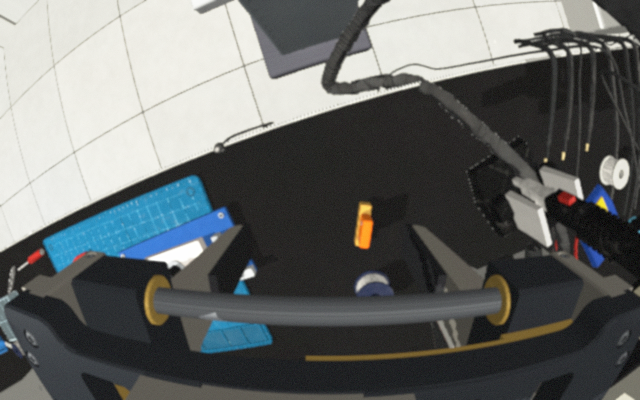

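The wrist view shows the spacer at (363,225), with the grip below and brass at its near end. The jig, at left, is partly hidden by the finger. I'll take a second, lower view.

Request:
inch_along(segments=[{"x":0.006, "y":0.019, "z":0.09}, {"x":0.006, "y":0.019, "z":0.09}, {"x":0.006, "y":0.019, "z":0.09}, {"x":0.006, "y":0.019, "z":0.09}])

```text
time_s: 2.95
ee_pos: [0.421, -0.0366, 0.1267]
orientation: [3.141, 0.002, 2.839]
ft_force: [1.0, 0.6, 0.4]
opening: 1.002
grasp_force: 0.0
```

```bash
python3 - <<'E'
from h import *
st=bot.get_state(); im=camrig.capture("wrist"); cv2.imwrite("pics/w2.png",im[:,:,::-1]); np.save("w2.npy",np.r_[st["ee_pos"],st["orientation"]])
im1=cv2.imread("pics/w1.png")[:,:,::-1].copy();v=np.load("w1.npy");s1=dict(ee_pos=v[:3],orientation=v[3:])
def crop(i,s,r=60,k=5):
    u=proj([0.4945,-0.035,0.025],s).round().astype(int);a=u-r//2 if 0 else u-[r,r]
    print(a); return cv2.resize(i[a[1]:a[1]+2*r,a[0]:a[0]+2*r],(400,400),interpolation=cv2.INTER_CUBIC)
cv2.imwrite("pics/c3.png",np.hstack([crop(im1,s1,30),crop(im,st,50)])[:,:,::-1])
for i in(im1,im):
    print([(b[0],b[1]) for b in blobs(orange(i),300)])
E
```

```text
[332 198]
[301 213]
[(array([363.6, 227.1]), np.int32(648))]
[(array([353.9, 261.6]), np.int32(998)), (array([152.5, 299.3]), np.int32(318))]
```

View pics/c3.png

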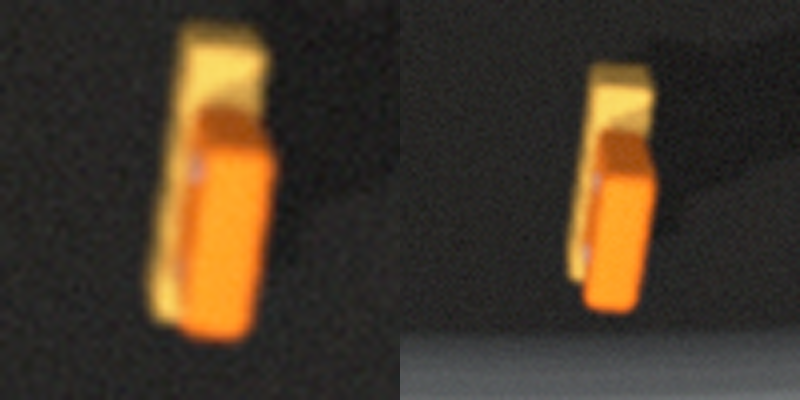

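The crops show the grip's bright top face clearly: left crop (185–273, 150–338), right crop (585–655, 175–310). The brass's near end is above it. I'll triangulate the top face.

```bash
python3 - <<'E'
from h import *
V=[]
for n in("w1","w2"):
    im=cv2.imread(f"pics/{n}.png")[:,:,::-1].copy();v=np.load(n+".npy");s=dict(ee_pos=v[:3],orientation=v[3:])
    h=cv2.cvtColor(im,cv2.COLOR_RGB2HSV); m=cv2.inRange(h,(10,150,205),(19,255,255))
    u=proj([0.4945,-0.035,0.03],s)
    b=min(blobs(m,50),key=lambda b:np.linalg.norm(b[0]-u)); 
    c,_=cv2.findContours(b[2].astype(np.uint8),cv2.RETR_EXTERNAL,cv2.CHAIN_APPROX_NONE)
    c=max(c,key=len); mo=cv2.moments(b[2].astype(np.uint8),True); cen=[mo["m10"]/mo["m00"],mo["m01"]/mo["m00"]]
    V.append(("wrist",cen,s)); print(n,cen,b[1])
    w=plane("wrist",c[:,0],0.046,s); r=cv2.minAreaRect((w[:,:2]*1000).astype(np.float32)); print("rect mm",r, cv2.boxPoints(r).round(1).tolist())
    # brass
    m=cv2.inRange(h,(20,60,150),(30,255,255)); b=min(blobs(m,20),key=lambda b:np.linalg.norm(b[0]-u)); ys,xs=np.nonzero(b[2])
    w=plane("wrist",np.c_[xs,ys],0.016,s); print("brass",cv2.minAreaRect((w[:,:2]*1000).astype(np.float32)))
print(tri(V)); print(tri(V+[("top",[257.3,228.6],None)]))
E
```

```text
w1 [363.67245657568236, 231.43424317617865] 403
rect mm ((488.75970458984375, -32.4566650390625), (16.995880126953125, 47.34348678588867), 67.83226013183594) [[463.6000061035156, -31.399999618530273], [507.5, -49.29999923706055], [513.9000244140625, -33.5], [470.0, -15.699999809265137]]
brass ((475.1942138671875, -24.06413459777832), (12.674910545349121, 13.16390609741211), 74.24137115478516)
w2 [353.4633333333333, 269.30333333333334] 600
rect mm ((487.2680969238281, -31.567031860351562), (16.50767707824707, 52.372467041015625), 66.77949523925781) [[459.8999938964844, -28.799999237060547], [508.1000061035156, -49.5], [514.5999755859375, -34.29999923706055], [466.5, -13.699999809265137]]
brass ((475.6116943359375, -23.880863189697266), (13.597254753112793, 9.689048767089844), 72.10704040527344)
(array([ 0.49505374, -0.03375145,  0.0380047 ]), [np.float64(0.09573398747835994), np.float64(0.09573398747834909)])
(array([ 0.49407269, -0.03371684,  0.03998181]), [np.float64(0.16312330156983507), np.float64(0.18989998968784091), np.float64(0.08921415052025149)])
```

```bash
python3 - <<'E'
from h import *
S=[]
for n in("w1","w2"):
    v=np.load(n+".npy");S.append(dict(ee_pos=v[:3],orientation=v[3:]))
A=np.array([[208,150],[272,150],[182,332],[248,340]])/6.667+[332,198]-.4
B=(np.array([[600,172],[654,180],[585,306],[636,312]])-[400,0])/4+[301,213]-.4
P=[]
for a,b in zip(A,B): P.append(tri([("wrist",a,S[0]),("wrist",b,S[1])])); print(P[-1])
for px,s in((A,S[0]),(B,S[1])):
    w=plane("wrist",px,0.046,s)*1000; print(w[:,:2].round(1).tolist(),"mid",w.mean(0).round(1),"yaw",np.degrees(np.arctan2(*(w[2:].mean(0)-w[:2].mean(0))[[1,0]])),"len",np.linalg.norm(w[2:].mean(0)-w[:2].mean(0)))
# brass outline: bottom-left long side at z=16: near-left corner and far-left
a=np.array([[183,50],[263,50],[155,322]])/6.667+[332,198]-.4; b=(np.array([[590,85],[653,85],[572,278]])-[400,0])/4+[301,213]-.4
for x,y in zip(a,b): print(tri([("wrist",x,S[0]),("wrist",y,S[1])]))
for px,s in((a,S[0]),(b,S[1])): 
    w=plane("wrist",px,0.016,s)*1000; print(w[:,:2].round(1).tolist(), np.degrees(np.arctan2(*(w[2]-w[0])[[1,0]])))
E
```

```text
(array([ 0.47900298, -0.03156764,  0.04128922]), [np.float64(0.6527403941227493), np.float64(0.6527403941226857)])
(array([ 0.47856644, -0.02053897,  0.05278551]), [np.float64(0.02776833339477443), np.float64(0.027768333394810097)])
(array([ 0.51049049, -0.04490084,  0.0447623 ]), [np.float64(0.07863874770012053), np.float64(0.07863874770006933)])
(array([ 0.51552729, -0.03375392,  0.04550667]), [np.float64(0.008194275762872778), np.float64(0.008194275762788063)])
[[477.7, -31.1], [481.1, -20.3], [510.0, -44.8], [515.3, -33.7]] mid [496.  -32.5  46. ] yaw -22.252850184062893 len 35.90720985687016
[[476.3, -31.8], [482.1, -20.7], [509.7, -44.8], [515.2, -33.7]] mid [495.8 -32.7  46. ] yaw -21.42059565708071 len 35.729784602595686
(array([ 0.47028338, -0.02988619,  0.00906939]), [np.float64(0.09053986559584674), np.float64(0.09053986559587794)])
(array([ 0.47525598, -0.01491128,  0.00856981]), [np.float64(0.1398980569769267), np.float64(0.13989805697698118)])
(array([ 0.52493113, -0.05050424,  0.00567286]), [np.float64(0.08038651559773674), np.float64(0.0803865155976031)])
[[468.2, -29.9], [472.8, -15.4], [520.2, -50.2]] -21.25998864204359
[[467.4, -29.6], [472.2, -14.8], [518.9, -49.2]] -20.831670179076784
```

Request:
inch_along(segments=[{"x":-0.07, "y":0.026, "z":0.03, "rz":0.07}, {"x":-0.07, "y":0.026, "z":0.03, "rz":0.07}, {"x":-0.07, "y":0.026, "z":0.08, "rz":0.07}, {"x":-0.07, "y":0.026, "z":0.08, "rz":0.07}, {"x":-0.07, "y":0.026, "z":0.107, "rz":0.07}, {"x":-0.07, "y":0.026, "z":0.107, "rz":0.07}, {"x":-0.07, "y":0.026, "z":0.107, "rz":0.07}])

```text
time_s: 3.7
ee_pos: [0.495, -0.033, 0.0201]
orientation: [3.141, 0.002, 2.768]
ft_force: [-0.1, 0.0, -0.4]
opening: 1.001
grasp_force: 0.0
```

```bash
python3 - <<'E'
from h import *
s=bot.get_state();im=camrig.capture("wrist");cv2.imwrite("pics/w3.png",cv2.resize(im[180:380,200:460],(780,600))[:,:,::-1]);print(s["ee_pos"],s["orientation"])
E
```

```text
[ 0.49498687 -0.0329544   0.02008873] [3.14108436e+00 1.73346391e-03 2.76753193e+00]
```

View pics/w3.png

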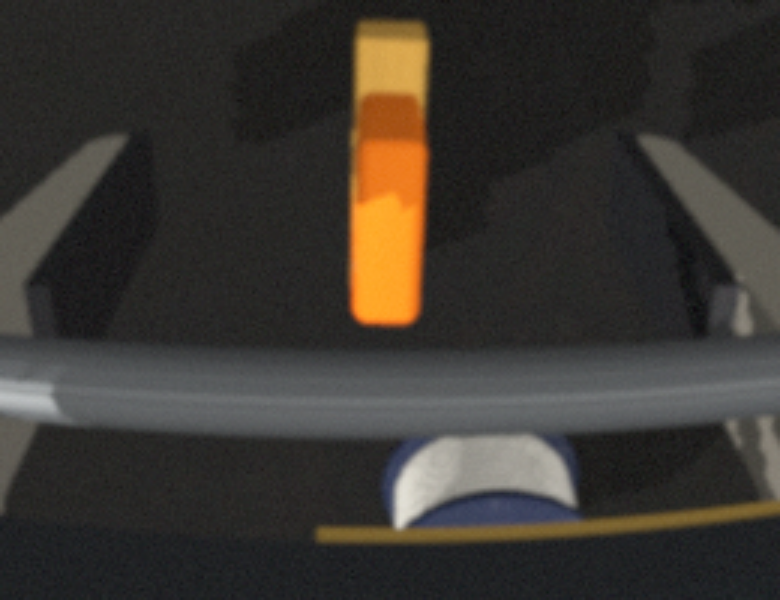

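The picture shows the spacer grip centred between the fingers and parallel to the pads (crop 350–430). Closing and lifting.

Request:
inch_along(segments=[{}, {}, {}, {}, {}, {}], jaw=0.0, grip_n=30)

```text
time_s: 4.35
ee_pos: [0.4939, -0.0327, 0.0175]
orientation: [-3.142, -0.0, 2.768]
ft_force: [0.3, 0.0, -0.2]
opening: 0.501
grasp_force: 0.0
```

Request:
inch_along(segments=[{}, {}, {"z":-0.05}, {"z":-0.1}, {"z":-0.12}, {"z":-0.12}])

```text
time_s: 4.95
ee_pos: [0.4962, -0.0328, 0.1407]
orientation: [3.14, 0.006, 2.768]
ft_force: [0.4, -0.1, -0.3]
opening: 0.003
grasp_force: 0.0
```

```bash
python3 - <<'E'
from h import *
s=bot.get_state();y=s["orientation"][2]; T=np.array([0.50,-0.25,0.20])-s["ee_pos"]
print(T@[np.cos(y),np.sin(y),0],T@[np.sin(y),-np.cos(y),0])
E
```

```text
-0.08281307409523216 -0.20082260806105726
```

The fingers were slower than I allowed and closed on nothing after the lift. Reopening and checking that the spacer is undisturbed.

Request:
inch_along(segments=[{}, {}, {}, {}, {}, {}], jaw=0.6)

```text
time_s: 5.55
ee_pos: [0.4939, -0.0326, 0.1372]
orientation: [-3.141, -0.001, 2.768]
ft_force: [-0.1, 0.5, -0.1]
opening: 0.51
grasp_force: 0.0
```

```bash
python3 - <<'E'
from h import *
s=bot.get_state();im=camrig.capture("wrist");print(s["ee_pos"],s["orientation"],s["opening"])
h=cv2.cvtColor(im,cv2.COLOR_RGB2HSV);m=orange(im)
u=proj([0.496,-0.0325,0.04],s);print(u)
b=min(blobs(m,200),key=lambda b:np.linalg.norm(b[0]-u));ys,xs=np.nonzero(b[2]);print(b[:2],xs.min(),xs.max(),ys.min(),ys.max(),xs.mean())
far=ys>ys.max()-4; w=plane("wrist",np.c_[xs[far],ys[far]],0.046,s)*1000
# fit line of row midpoints on the top face plane
rows=range(ys.min()+16,ys.max()-3); mid=np.array([[xs[ys==r].mean(),r] for r in rows]); q=plane("wrist",mid,0.046,s)*1000
v=np.polyfit(q[:,0],q[:,1],1);print("yaw",np.degrees(np.arctan(v[0])),"far end",w.mean(0),q[-1],"y at 496:",np.polyval(v,496))
E
```

```text
[ 0.49386038 -0.03263076  0.13722228] [-3.14139486e+00 -6.15876177e-04  2.76779786e+00] 0.5101586311188403
[328.0746201  198.19764378]
(array([328.1, 192.1]), np.int32(852)) 320 336 162 219 328.11619718309856
yaw -23.526601924143016 far end [510.82221533 -38.99101531  46.        ] [508.74379353 -38.06852623  46.        ] y at 496: -32.7673669244337
```

Undisturbed. Going down again and closing for long enough.

Request:
inch_along(segments=[{"z":0.05}, {"z":0.1}, {"z":0.121}, {"z":0.121}, {"z":0.121}])

```text
time_s: 6.1
ee_pos: [0.4942, -0.0326, 0.0169]
orientation: [-3.141, -0.0, 2.768]
ft_force: [-0.5, -0.2, 0.8]
opening: 0.597
grasp_force: 0.0
```

Request:
inch_along(segments=[{}, {}, {}, {}, {}, {}, {}, {}], jaw=0.0, grip_n=30)

```text
time_s: 6.9
ee_pos: [0.4942, -0.0326, 0.0168]
orientation: [3.141, 0.0, 2.768]
ft_force: [-1.3, 0.8, 6.4]
opening: 0.129
grasp_force: 30.0
```

Gripped, but the 6 N says the fingertips rest on the brass shoulder. I'll regrip 3 mm higher so the tips clear the tile and stop tops.

Request:
inch_along(segments=[{}, {}, {}, {"z":-0.003}, {"z":-0.003}, {"z":-0.003}], jaw=0.3)

```text
time_s: 7.5
ee_pos: [0.4941, -0.0327, 0.0197]
orientation: [3.142, 0.0, 2.768]
ft_force: [0.3, -0.5, -0.7]
opening: 0.303
grasp_force: 0.0
```

Request:
inch_along(segments=[{}, {}, {}, {}, {}, {}], jaw=0.0, grip_n=30)

```text
time_s: 8.1
ee_pos: [0.494, -0.0326, 0.0196]
orientation: [-3.142, -0.0, 2.768]
ft_force: [0.3, 0.1, -0.4]
opening: 0.13
grasp_force: 30.0
```

```bash
python3 - <<'E'
from h import *
s=bot.get_state();y=s["orientation"][2]; T=np.array([0.47,-0.2,0.20])-s["ee_pos"]
print(s["ee_pos"],s["opening"],s["grasp_force"],T@[np.cos(y),np.sin(y),0],T@[np.sin(y),-np.cos(y),0])
E
```

```text
[ 0.49399556 -0.03263659  0.0195761 ] 0.13021979387764873 29.999942779541016 -0.038773513179821036 -0.1645688693200265
```

Request:
inch_along(segments=[{"z":-0.05}, {"z":-0.1}, {"z":-0.15}, {"x":-0.02, "y":-0.05, "z":-0.18, "rz":-0.15}, {"x":-0.04, "y":-0.1, "z":-0.18, "rz":-0.3}, {"x":-0.06, "y":-0.15, "z":-0.18, "rz":-0.44}, {"x":-0.085, "y":-0.2, "z":-0.18, "rz":-0.44}, {"x":-0.085, "y":-0.2, "z":-0.18, "rz":-0.44}])

```text
time_s: 8.9
ee_pos: [0.4998, -0.2525, 0.1998]
orientation: [-3.141, 0.0, -3.075]
ft_force: [-0.0, 0.3, -1.6]
opening: 0.126
grasp_force: 30.0
```

Request:
inch_along(segments=[{}, {}])

```text
time_s: 9.1
ee_pos: [0.4995, -0.2502, 0.1991]
orientation: [3.141, -0.001, -3.078]
ft_force: [-0.8, 0.2, -1.8]
opening: 0.128
grasp_force: 30.0
```

```bash
python3 - <<'E'
from h import *
s=bot.get_state();im=camrig.capture("wrist");cv2.imwrite("pics/w4.png",im[:,:,::-1]);np.save("w4.npy",np.r_[s["ee_pos"],s["orientation"]]);print(s["ee_pos"],s["orientation"])
cv2.imwrite("pics/w4c.png",cv2.resize(im[60:360,180:480],(600,600),interpolation=cv2.INTER_CUBIC)[:,:,::-1])
E
```

```text
[ 0.49951666 -0.25018596  0.19909133] [ 3.14076444e+00 -8.59985009e-04 -3.07751418e+00]
```

View pics/w4c.png

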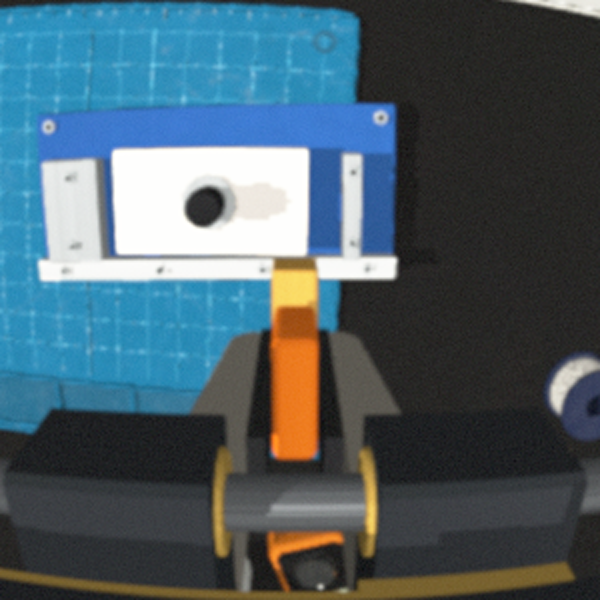

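Wrist view (crop ×2, offset 180,60):
- Tile: (112,150)–(309,255), with the knob on it.
- Thin stop: x 342–361, y 153–257.
- Gap: x 309–342.
- Rail: y 258–280.
- Held spacer: x 272–318, parallel to the gap.

Second view, nearer and over the gap.

Request:
inch_along(segments=[{"x":-0.003, "y":0.05, "z":0.04}, {"x":-0.003, "y":0.05, "z":0.04}, {"x":-0.003, "y":0.05, "z":0.04}, {"x":-0.003, "y":0.05, "z":0.04}])

```text
time_s: 9.55
ee_pos: [0.5003, -0.1993, 0.1602]
orientation: [-3.141, 0.0, -3.073]
ft_force: [-0.6, 0.3, -0.5]
opening: 0.13
grasp_force: 30.0
```

```bash
python3 - <<'E'
from h import *
s=bot.get_state();im=camrig.capture("wrist");cv2.imwrite("pics/w5.png",im[:,:,::-1]);np.save("w5.npy",np.r_[s["ee_pos"],s["orientation"]]);print(s["ee_pos"],s["orientation"])
cv2.imwrite("pics/w5c.png",cv2.resize(im[80:230,190:390],(800,600),interpolation=cv2.INTER_CUBIC)[:,:,::-1])
for n in("w4","w5"):
    im=cv2.imread(f"pics/{n}.png");v=np.load(n+".npy");s=dict(ee_pos=v[:3],orientation=v[3:])
    h=cv2.cvtColor(im,cv2.COLOR_BGR2HSV);m=cv2.inRange(h,(0,0,225),(180,35,255)); u=proj([0.478,-0.28,0.029],s)
    b=min(blobs(m,1000),key=lambda b:np.linalg.norm(b[0]-u)); c,_=cv2.findContours(b[2].astype(np.uint8),0,cv2.CHAIN_APPROX_NONE);c=max(c,key=cv2.contourArea)
    a=cv2.approxPolyDP(c,6,True)[:,0]; print(n,u,b[:2],a.tolist())
    w=plane("wrist",a,0.029,s)*1000; print(w[:,:2].round(1).tolist()); 
    w=plane("wrist",c[:,0],0.029,s)*1000; print(cv2.minAreaRect(w[:,:2].astype(np.float32)))
E
```

```text
[ 0.5002832  -0.19933359  0.16016266] [-3.14105522e+00  3.88492823e-04 -3.07322269e+00]
w4 [301.68823786 159.09235378] (array([285.3, 159.9]), np.int32(4615)) [[236, 136], [239, 186], [332, 186], [333, 135]]
[[455.2, -356.1], [513.0, -352.0], [506.6, -244.3], [449.1, -247.0]]
((480.71875, -299.9090270996094), (60.066200256347656, 110.34857940673828), 2.7895591259002686)
w5 [248.87901814 160.78192606] (array([234.1, 161.6]), np.int32(5192)) [[182, 135], [186, 190], [283, 191], [282, 133]]
[[453.6, -355.0], [512.8, -351.6], [507.0, -244.0], [448.7, -247.4]]
((480.62493896484375, -299.90264892578125), (60.15809631347656, 110.19824981689453), 2.92771053314209)
```

View pics/w5c.png

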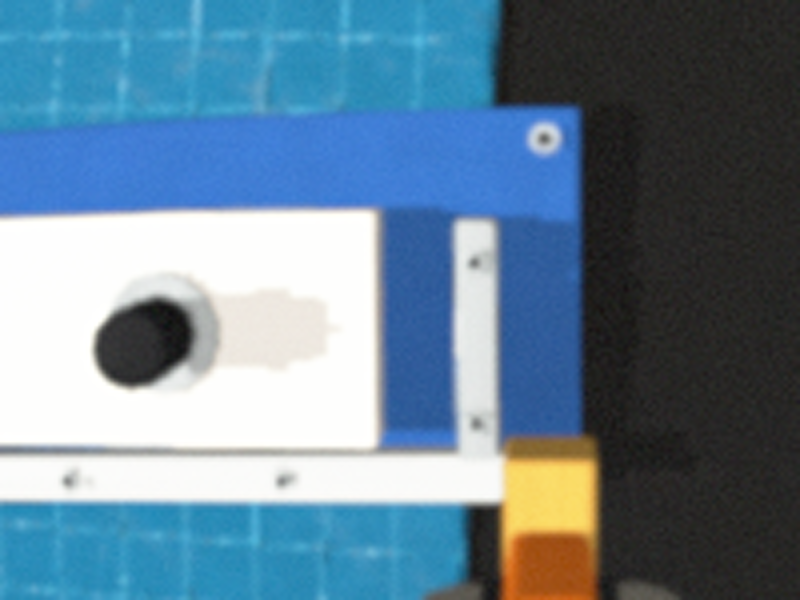

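```bash
cat > m.py <<'E'
from h import *
S={}
for n in("w4","w5"):
    v=np.load(n+".npy");S[n]=dict(ee_pos=v[:3],orientation=v[3:])
A=lambda p:np.array(p)/2+[180,60]-.25
B=lambda p:np.array(p)/4+[190,80]-.375
a=A([[342,153],[361,153],[361,257],[343,257]]);b=B([[453,220],[498,220],[500,452],[455,452]])
print("stop tri");
for x,y in zip(a,b): print(tri([("wrist",x,S["w4"]),("wrist",y,S["w5"])])[0].round(4))
for px,n in((a,"w4"),(b,"w5")): print("stop z=.029",(plane("wrist",px,.029,S[n])[:,:2]*1000).round(1).tolist())
print("knob top",tri([("wrist",A([205,207]),S["w4"]),("wrist",B([132,347]),S["w5"])]))
r4=A([[40,262],[397,257]]);r5=B([[0,453],[450,452]])
for px,n in((r4,"w4"),(r5,"w5")):
    w=plane("wrist",px,.025,S[n])*1000; print("rail front",w[:,:2].round(1).tolist(),np.degrees(np.arctan2(*(w[1]-w[0])[[1,0]]))-90)
bb=[("w4",A([[396,103]])),("w5",B([[582,107]]))]
print("bed corner tri",tri([("wrist",bb[0][1][0],S["w4"]),("wrist",bb[1][1][0],S["w5"])]))
for n,px in bb: print("bed corner",plane("wrist",px,.013,S[n])*1000)
for n,px in(("w4",A([[272,268],[318,268]])),("w5",B([[505,460],[598,460]]))):
    s=S[n]; z=s["ee_pos"][2]-.0196+.016; w=plane("wrist",px,z,s)
    T=R.from_euler("xyz",s["orientation"]).as_matrix(); print("spacer near end in tool mm",((w-s["ee_pos"])@T*1000).round(1).tolist())
E
python3 m.py
```

```text
stop tri
[ 0.4494 -0.2271  0.0247]
[ 0.4489 -0.2161  0.0215]
[ 0.5073 -0.2119  0.027 ]
[ 0.5064 -0.2229  0.0339]
stop z=.029 [[449.2, -227.5], [448.4, -217.0], [507.1, -212.1], [507.8, -222.3]]
stop z=.029 [[449.2, -226.8], [448.5, -215.8], [506.6, -211.9], [507.4, -223.2]]
knob top (array([ 0.47897928, -0.29733045,  0.0605922 ]), [np.float64(0.2346473591041402), np.float64(0.23464735910417625)])
rail front [[522.8, -404.1], [506.7, -190.6]] 4.309136025484648
rail front [[516.9, -349.2], [508.5, -224.7]] 3.8786843857681816
bed corner tri (array([ 0.41888013, -0.19700425,  0.01243827]), [np.float64(0.2596684911775945), np.float64(0.259668491177504)])
bed corner [[ 418.63572669 -197.08802287   13.        ]]
bed corner [[ 419.15706165 -197.0241101    13.        ]]
spacer near end in tool mm [[26.4, -7.0, 3.6], [26.4, 6.4, 3.6]]
spacer near end in tool mm [[25.9, -6.9, 3.6], [25.9, 6.7, 3.6]]
```

Measurements agree with the given sizes: tile 60×110, bed corner z 12.4 mm, knob top about 60 mm. The jig centre is at about (0.4763,-0.3004) with yaw 0.073, and the gap is about 20.8 mm. Moving above the gap.

Request:
inch_along(segments=[{"x":0.0257, "y":-0.0324, "rz":-0.007}, {"x":0.0257, "y":-0.0324, "rz":-0.007}, {"x":0.0257, "y":-0.0324, "z":0.05, "rz":-0.007}, {"x":0.0257, "y":-0.0324, "z":0.095, "rz":-0.007}, {"x":0.0257, "y":-0.0324, "z":0.095, "rz":-0.007}, {"x":0.0257, "y":-0.0324, "z":0.095, "rz":-0.007}])

```text
time_s: 10.2
ee_pos: [0.4766, -0.2341, 0.0653]
orientation: [3.141, -0.001, -3.069]
ft_force: [0.1, -1.1, -0.2]
opening: 0.127
grasp_force: 30.0
```

```bash
python3 - <<'E'
from h import *
s=bot.get_state();im=camrig.capture("wrist");cv2.imwrite("pics/w6.png",im[:,:,::-1]);np.save("w6.npy",np.r_[s["ee_pos"],s["orientation"]]);print(s["ee_pos"],s["orientation"])
cv2.imwrite("pics/w6c.png",cv2.resize(im[110:310,210:450],(720,600),interpolation=cv2.INTER_CUBIC)[:,:,::-1])
c,sn=np.cos(.073),np.sin(.073);d=(s["ee_pos"]-[.4763,-.3004,0])*1000;print("jig",c*d[0]+sn*d[1],c*d[1]-sn*d[0])
E
```

```text
[ 0.47660663 -0.23410735  0.06526544] [ 3.14119978e+00 -6.47161974e-04 -3.06881602e+00]
jig 5.140878232442418 66.09373149858072
```

View pics/w6c.png

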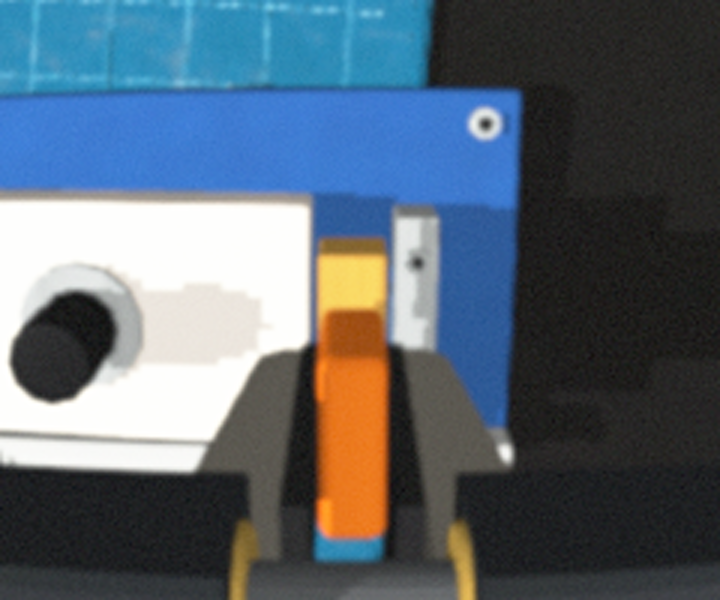

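The spacer (crop x 318–387) is centred in the gap (312–393). Lowering.

Request:
inch_along(segments=[{"z":0.015}, {"z":0.025}, {"z":0.031}, {"z":0.031}, {"z":0.031}, {"z":0.031}])

```text
time_s: 10.85
ee_pos: [0.4767, -0.234, 0.0342]
orientation: [-3.141, 0.001, -3.068]
ft_force: [-0.3, -0.4, -1.1]
opening: 0.13
grasp_force: 30.0
```

Request:
inch_along(segments=[{"z":0.001}, {"z":0.001}, {"z":0.001}])

```text
time_s: 11.15
ee_pos: [0.4765, -0.2339, 0.0328]
orientation: [-3.141, 0.0, -3.068]
ft_force: [0.9, -0.5, 0.1]
opening: 0.131
grasp_force: 30.0
```

Request:
inch_along(segments=[{"z":0.001}, {"z":0.001}, {"z":0.001}])

```text
time_s: 11.45
ee_pos: [0.4766, -0.234, 0.0327]
orientation: [-3.141, 0.0, -3.068]
ft_force: [-4.2, 2.1, 15.3]
opening: 0.128
grasp_force: 30.0
```

On the bed at z 0.0327 as expected. Easing off, then sliding toward the rail.

Request:
inch_along(segments=[{"z":-0.0008}, {"z":-0.0008}, {"x":-0.001, "z":-0.0008}, {"x":-0.002, "z":-0.0008}, {"x":-0.002, "z":-0.0008}])

```text
time_s: 11.95
ee_pos: [0.4769, -0.2338, 0.0328]
orientation: [3.141, -0.003, -3.068]
ft_force: [-8.2, -1.4, 13.5]
opening: 0.124
grasp_force: 30.0
```

Request:
inch_along(segments=[{"x":-0.001}, {"x":-0.001}, {"x":-0.001}])

```text
time_s: 12.25
ee_pos: [0.4777, -0.2336, 0.0328]
orientation: [3.141, -0.003, -3.068]
ft_force: [-8.4, -0.3, 14.3]
opening: 0.129
grasp_force: 30.0
```

Request:
inch_along(segments=[{"x":-0.0007}, {"x":-0.0007}, {"x":-0.0007}])

```text
time_s: 12.55
ee_pos: [0.4783, -0.2335, 0.0328]
orientation: [3.141, -0.003, -3.068]
ft_force: [-9.1, -1.9, 14.8]
opening: 0.129
grasp_force: 30.0
```

Request:
inch_along(segments=[{"z":-0.0004}, {"z":-0.0008}, {"z":-0.0008}, {"z":-0.0008}])

```text
time_s: 12.95
ee_pos: [0.4801, -0.2335, 0.033]
orientation: [3.142, -0.0, -3.068]
ft_force: [-0.2, 0.4, -1.5]
opening: 0.129
grasp_force: 30.0
```

Request:
inch_along(segments=[{"x":-0.001}, {"x":-0.001}, {"x":-0.001}])

```text
time_s: 13.25
ee_pos: [0.4803, -0.2333, 0.0329]
orientation: [3.141, -0.001, -3.068]
ft_force: [-4.0, -1.3, -0.7]
opening: 0.123
grasp_force: 30.0
```

Request:
inch_along(segments=[{"x":-0.001}, {"x":-0.001}, {"x":-0.001}])

```text
time_s: 13.55
ee_pos: [0.4803, -0.2332, 0.0329]
orientation: [3.141, -0.003, -3.068]
ft_force: [-7.4, -2.7, 2.4]
opening: 0.127
grasp_force: 30.0
```

Rail contact: x holds at 0.4803 with 7 N. Settling down slightly and releasing.

Request:
inch_along(segments=[{"z":0.0006}, {"z":0.0006}])

```text
time_s: 13.75
ee_pos: [0.4803, -0.2333, 0.0328]
orientation: [3.141, -0.003, -3.068]
ft_force: [-9.7, -2.0, 11.2]
opening: 0.127
grasp_force: 30.0
```

Request:
inch_along(segments=[{}, {}, {}, {}], jaw=0.4)

```text
time_s: 14.15
ee_pos: [0.4824, -0.2334, 0.0326]
orientation: [-3.141, 0.001, -3.068]
ft_force: [0.3, -0.8, 0.2]
opening: 0.399
grasp_force: 0.0
```

Request:
inch_along(segments=[{}, {"z":-0.03}, {"z":-0.07}, {"z":-0.07}, {"z":-0.07}])

```text
time_s: 14.65
ee_pos: [0.4827, -0.2337, 0.1034]
orientation: [-3.14, 0.002, -3.068]
ft_force: [-0.8, 0.5, -0.7]
opening: 0.397
grasp_force: 0.0
```

```bash
python3 - <<'E'
from h import *
s=bot.get_state();im=camrig.capture("wrist");cv2.imwrite("pics/w7.png",im[:,:,::-1]);np.save("w7.npy",np.r_[s["ee_pos"],s["orientation"]]);print(s["ee_pos"],s["orientation"])
cv2.imwrite("pics/w7c.png",cv2.resize(im[90:330,190:450],(650,600),interpolation=cv2.INTER_CUBIC)[:,:,::-1])
E
```

```text
[ 0.4826613  -0.23367806  0.10337057] [-3.14047188e+00  2.01084120e-03 -3.06834766e+00]
```

View pics/w7c.png

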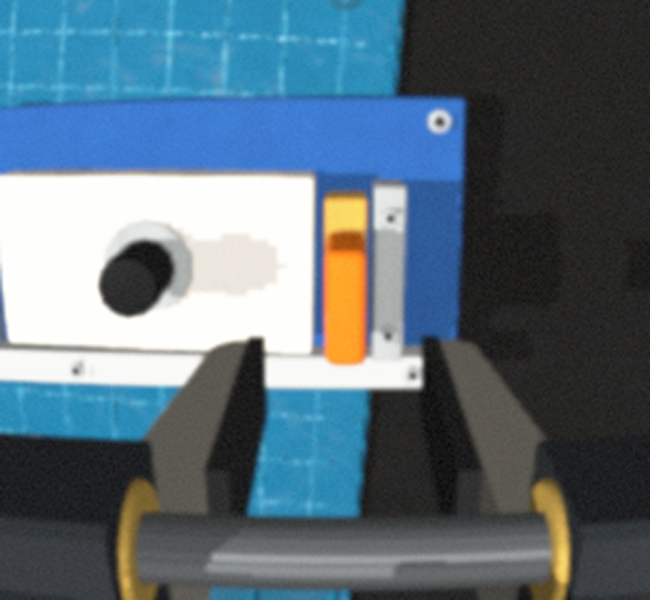

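The spacer stands in the gap (crop x 324–366), parallel to the thin stop (374–406), with its far end at the rail. Going to the knob next.

Request:
inch_along(segments=[{"x":0.007, "y":-0.0656}, {"x":0.007, "y":-0.0656}, {"x":0.007, "y":-0.0656}, {"x":0.007, "y":-0.0656}], jaw=0.6)

```text
time_s: 15.1
ee_pos: [0.4788, -0.2987, 0.1013]
orientation: [3.14, -0.002, -3.07]
ft_force: [0.0, 0.0, 0.6]
opening: 0.599
grasp_force: 0.0
```

```bash
python3 - <<'E'
from h import *
s=bot.get_state();im=camrig.capture("wrist");cv2.imwrite("pics/w8.png",im[:,:,::-1]);np.save("w8.npy",np.r_[s["ee_pos"],s["orientation"]]);print(s["ee_pos"],s["orientation"],s["opening"])
for n in("w7","w8"):
    im=cv2.imread(f"pics/{n}.png");v=np.load(n+".npy");st=dict(ee_pos=v[:3],orientation=v[3:])
    h=cv2.cvtColor(im,cv2.COLOR_BGR2HSV);m=cv2.inRange(h,(0,0,215),(180,40,255)); u=proj([0.4807,-0.30,0.029],st)
    b=min(blobs(m,1000),key=lambda b:np.linalg.norm(b[0]-u)); c,_=cv2.findContours(b[2].astype(np.uint8),0,cv2.CHAIN_APPROX_NONE);c=max(c,key=cv2.contourArea)
    w=plane("wrist",c[:,0],.029,st)*1000; print(n,b[:2],cv2.minAreaRect(w[:,:2].astype(np.float32)))
    k=cv2.inRange(h,(0,0,0),(180,120,60)); k=[x for x in blobs(k,100) if np.linalg.norm(x[0]-proj([0.4807,-0.30,0.045],st))<25]
    for x in k: print("knob",x[:2],plane("wrist",[x[0]],.045,st)*1000)
E
```

```text
[ 0.47884391 -0.29868207  0.10134986] [ 3.13982496e+00 -1.82299624e-03 -3.06978291e+00] 0.5990125940576893
w7 (array([259.4, 196.8]), np.int32(8324)) ((486.13836669921875, -281.0801696777344), (72.96673583984375, 147.3675994873047), 2.967773675918579)
knob (array([244.4, 200.6]), np.int32(565)) [[ 480.83645842 -299.5961974    45.        ]]
w8 (array([325.5, 202.1]), np.int32(7770)) ((480.789794921875, -299.7342224121094), (60.22843551635742, 110.23873901367188), 3.1245532035827637)
knob (array([326.1, 212.6]), np.int32(558)) [[ 481.06052413 -299.53766266   45.        ]]
```

Tile 60.2×110.2 and knob at (0.481,-0.2995), right under the tool. Descending and gripping the knob.

Request:
inch_along(segments=[{"x":-0.001, "z":0.045}, {"x":-0.001, "z":0.069}, {"x":-0.001, "z":0.069}, {"x":-0.001, "z":0.069}, {"x":-0.001, "z":0.069}])

```text
time_s: 15.65
ee_pos: [0.4808, -0.2985, 0.0338]
orientation: [3.141, -0.0, -3.068]
ft_force: [0.6, 0.3, 0.3]
opening: 0.6
grasp_force: 0.0
```

Request:
inch_along(segments=[{}, {}, {}, {}, {}, {}, {}, {}], jaw=0.0, grip_n=30)

```text
time_s: 16.45
ee_pos: [0.4808, -0.2993, 0.0337]
orientation: [3.142, -0.0, -3.068]
ft_force: [0.0, 0.8, 4.1]
opening: 0.207
grasp_force: 30.0
```

Request:
inch_along(segments=[{"y":0.001}, {"y":0.002}, {"y":0.003}, {"y":0.004}, {"y":0.005}, {"y":0.005}])

```text
time_s: 17.05
ee_pos: [0.4806, -0.2943, 0.0337]
orientation: [-3.141, 0.0, -3.068]
ft_force: [0.4, -3.5, 1.9]
opening: 0.208
grasp_force: 30.0
```

Request:
inch_along(segments=[{"y":0.0007}, {"y":0.0014}, {"y":0.002}, {"y":0.002}])

```text
time_s: 17.45
ee_pos: [0.481, -0.2932, 0.0338]
orientation: [-3.14, 0.001, -3.068]
ft_force: [2.6, -7.2, -1.1]
opening: 0.209
grasp_force: 30.0
```

Request:
inch_along(segments=[{"y":0.0005}, {"y":0.001}, {"y":0.001}, {"y":0.001}])

```text
time_s: 17.85
ee_pos: [0.4814, -0.293, 0.034]
orientation: [-3.138, 0.002, -3.068]
ft_force: [2.4, -10.1, -1.7]
opening: 0.21
grasp_force: 30.0
```

Request:
inch_along(segments=[{"y":0.0005}, {"y":0.001}, {"y":0.001}, {"y":0.001}])

```text
time_s: 18.25
ee_pos: [0.4817, -0.2928, 0.0342]
orientation: [-3.137, 0.003, -3.067]
ft_force: [1.3, -13.9, -1.0]
opening: 0.208
grasp_force: 30.0
```

Squeezed: y stalls at about -0.293 while the force climbs to 14 N. The tool has risen slightly, so I'll press down a little to keep the tile flat, then measure squareness.

Request:
inch_along(segments=[{"z":0.0006}, {"z":0.0006}, {"z":0.0006}])

```text
time_s: 18.55
ee_pos: [0.4818, -0.2929, 0.0339]
orientation: [-3.137, 0.003, -3.067]
ft_force: [0.8, -13.5, 1.4]
opening: 0.209
grasp_force: 30.0
```

Request:
inch_along(segments=[{"y":0.0005, "z":0.0004}, {"y":0.0005, "z":0.0004}, {"y":0.0005, "z":0.0004}])

```text
time_s: 18.85
ee_pos: [0.4819, -0.2929, 0.0338]
orientation: [-3.136, 0.004, -3.067]
ft_force: [-0.2, -15.0, 3.7]
opening: 0.208
grasp_force: 30.0
```

```bash
python3 - <<'E'
from h import *
s=bot.get_state();im=camrig.capture("wrist");cv2.imwrite("pics/w9.png",im[:,:,::-1]);np.save("w9.npy",np.r_[s["ee_pos"],s["orientation"]])
print(s["ee_pos"],s["orientation"],s["ft_force"],s["torque"])
c,sn=np.cos(.073),np.sin(.073);J=lambda w:np.c_[c*(w[:,0]-476.3)+sn*(w[:,1]+300.4),c*(w[:,1]+300.4)-sn*(w[:,0]-476.3)].round(1)
h=cv2.cvtColor(im,cv2.COLOR_RGB2HSV);g=h.astype(int)
jig2w=lambda x,y,z:np.array([.4763+(c*x-sn*y)/1000,-.3004+(sn*x+c*y)/1000,z])
# colour profile along jig y, at z=.029, for several jig x
for x in(-21,-18,-15,-12,-9,-6):
    ys=np.arange(45,92,0.5); P=np.array([proj(jig2w(x,y,.029),s) for y in ys]).astype(np.float32)
    v=[cv2.remap(ch.astype(np.float32),P[:,:1],P[:,1:],cv2.INTER_LINEAR)[:,0] for ch in cv2.split(im)]
    d=np.array(v).T; sat=d[:,0]-d[:,2]; # red-blue: brass +, white 0, blue -
    print(x," ".join(f"{int(q)}" for q in sat[::3]))
for (lo,hi,nm) in(((0,0,215),(180,40,255),"tile"),((18,60,120),(30,255,255),"brass")):
    m=cv2.inRange(h,lo,hi)
    for b in sorted(blobs(m,60),key=lambda b:-b[1])[:3]:
        cc,_=cv2.findContours(b[2].astype(np.uint8),0,cv2.CHAIN_APPROX_NONE);w=plane("wrist",max(cc,key=len)[:,0],.029,s)*1000
        r=cv2.minAreaRect(w[:,:2].astype(np.float32)); print(nm,b[:2],r,J(np.array([r[0]])))
E
```

```text
[ 0.48189219 -0.2929333   0.03382086] [-3.13608159  0.00351701 -3.06715522] [ -0.24116217 -14.95827196   3.65746147] [-2.72070776  0.0989992   0.20063348]
-21 13 14 13 13 13 13 14 12 13 13 12 6 -36 -41 -40 -39 -42 -34 -1 -1 -1 0 -1 -1 0 -2 -14 -69 -104 -109 -108 -108
-18 12 11 13 12 13 13 13 13 13 13 13 34 82 87 87 86 88 88 81 51 8 -2 -1 -1 -1 -1 -2 -36 -103 -110 -108 -109
-15 11 10 11 8 4 6 13 14 13 13 13 30 118 134 136 136 139 139 140 143 108 6 -2 0 -4 0 -1 -33 -101 -108 -108 -109
-12 13 13 14 13 13 13 13 14 14 14 13 36 118 134 136 137 139 137 143 141 105 5 -2 -2 -1 -1 -1 -38 -104 -108 -107 -111
-9 14 14 13 13 13 14 13 13 13 14 13 38 124 135 135 138 139 140 139 140 105 4 -1 0 0 -2 -1 -36 -102 -108 -108 -107
-6 13 13 13 13 13 15 14 14 13 13 13 35 120 129 130 131 135 133 135 133 101 3 -2 -1 -2 -1
[... 294 characters left out ...]
65.19595336914062), 80.87687683105469) [[-135. -110.]]
tile (array([568.1,  28.5]), np.int32(6256)) ((304.0656433105469, -114.30322265625), (99.64715576171875, 170.98654174804688), 0.0015118997544050217) [[-158.2  198.2]]
brass (array([425.5, 211.7]), np.int32(525)) ((475.3199157714844, -231.728271484375), (47.99740219116211, 13.83701229095459), 3.8663532733917236) [[ 4.  68.6]]
brass (array([378.7, 308.5]), np.int32(335)) ((537.4054565429688, -253.04054260253906), (46.76456069946289, 6.198915481567383), 13.052282333374023) [[64.4 42.8]]
brass (array([275.5, 312.5]), np.int32(299)) ((544.7265625, -324.3658447265625), (6.571448802947998, 45.385196685791016), 87.79902648925781) [[ 66.5 -28.9]]
```

Numbers say it is flush and square: tile yaw 4.1° and brass 3.9° against the jig's 4.2°. The tile/brass and brass/stop boundaries stay at constant jig y (62 and 75.5), no bed shows between them, and the spacer's near end is at x = -18. I'll add some down force with a softer grip, so the slight tool tilt can't lift the tile's rear.

Request:
inch_along(segments=[{"z":0.0003}, {"z":0.0006}, {"z":0.0006}, {"z":0.0006}, {"z":0.0006}], jaw=0.0, grip_n=12)

```text
time_s: 19.4
ee_pos: [0.4821, -0.293, 0.0336]
orientation: [-3.136, 0.004, -3.068]
ft_force: [0.1, -14.3, 7.8]
opening: 0.209
grasp_force: 12.0
```

Request:
inch_along(segments=[{"y":0.0002}, {"y":0.0002}, {"y":0.0002}, {"y":0.0002}, {"y":0.0002}])

```text
time_s: 19.9
ee_pos: [0.4821, -0.2929, 0.0336]
orientation: [-3.136, 0.004, -3.067]
ft_force: [-1.6, -16.6, 7.4]
opening: 0.215
grasp_force: 12.0
```

Request:
inch_along(segments=[{}, {}, {}, {}, {}, {}, {}, {}])

```text
time_s: 20.7
ee_pos: [0.4821, -0.2929, 0.0336]
orientation: [-3.136, 0.004, -3.067]
ft_force: [-1.5, -16.0, 8.1]
opening: 0.213
grasp_force: 12.0
```

```bash
python3 - <<'E'
from h import *
s=bot.get_state();im=camrig.capture("wrist");c,sn=np.cos(.073),np.sin(.073)
jw=lambda x,y,z:np.array([.4763+(c*x-sn*y)/1000,-.3004+(sn*x+c*y)/1000,z])
for x in(-21,-16,-11,-6):
    P=np.array([proj(jw(x,y,.029),s) for y in np.arange(56,86,1.)]).astype(np.float32)
    v=[cv2.remap(ch.astype(np.float32),P[:,:1],P[:,1:],1)[:,0] for ch in cv2.split(im)]; print(x,*(v[0]-v[2]).astype(int))
h=cv2.cvtColor(im,cv2.COLOR_RGB2HSV)
b=max(blobs(cv2.inRange(h,(0,0,215),(180,40,255)),1000),key=lambda b:-np.linalg.norm(b[0]-[325,215]));cc,_=cv2.findContours(b[2].astype(np.uint8),0,1)
print(cv2.minAreaRect((plane("wrist",max(cc,key=len)[:,0],.029,s)[:,:2]*1000).astype(np.float32)))
E
```

```text
-21 13 13 12 13 12 13 -2 -24 -25 -24 -28 -41 -45 -47 -44 -19 -2 0 0 0 -1 -3 0 -2 -3 0 0 -1 -16 -42
-16 13 14 13 13 13 21 63 119 134 132 132 133 135 134 133 135 137 137 134 93 15 -1 0 -2 -2 -2 -2 -1 0 -13
-11 13 14 14 13 13 25 64 119 133 134 135 137 137 139 139 139 141 141 140 103 27 -1 -1 -1 -1 0 -2 -1 -3 -19
-6 13 14 14 13 13 23 62 123 129 122 128 130 134 134 133 133 135 135 136 111 32 -1 -2 -2 -3 -2 -2 -1 0 -16
((478.3281555175781, -293.98394775390625), (52.7651481628418, 110.12801361083984), 4.1662726402282715)
```

Everything is steady: flush, square (tile 4.17°), 16 N push, 8 N down. Handing in.

```bash
python3 -c "
from plant import bot, camrig
print(bot.hand_in())"
```

```text
the job is handed in; nothing more can be done
None
```

I handed the job in at about 21 s: the spacer stands in the wide gap with its end against the back rail, and the arm is holding the tile squeezed flush and square against it and the thin stop (about 16 N push, 8 N down). I checked flatness only by force and tool height, and did not re-photograph the bystanders.

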